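Change over to the fresh tip box

TASK

Change over the two pipette-tip boxes: first push the lid of the open box over so that it falls fully shut, then push the lid of the other box up and over by the ledge on its top until it leans back fully open and stays so by itself. Work only with the fingertips or the outside of the fingers: do not pinch the ledge or lift, tip or shove the boxes, and leave the vial, beaker, timer and bottle alone.

Things in the scene. Friction and masses are not known exactly. Their poses are not given: they have to be found in the camera images.
- open_box: the tip box whose lid starts open: teal, loose, about 0.5 kg, 84 mm deep (x -44 to 40), 122 mm wide (y), base 55 mm high, 90 mm with the lid shut (ledge apart). Origin: centre of the underside; z up; x from its front (facing the robot within about 20 degrees) to its back, where the lid is hinged. The boxes differ only in their lids' positions; either may be the left one.
- shut_box: the tip box whose lid is shut at the start; same make, size, mass and axes as open_box
- open_box_hinge (a point): middle of open_box's lid hinge line, which runs along the box's y: in the box's frame 40 mm behind the origin (x = +40) and 56 mm up. The point turns with the lid; with the lid shut its axes are the box's.
- shut_box_hinge (a point): the same point of shut_box
- open_box_lid_edge (a point): on open_box's lid: middle of the edge between the lid's front and top faces. The lid is a clear hood 122 mm wide, reaching (shut) 84 mm forward of the hinge and 34 mm above it; shut, this point is 84 mm in front of and 34 mm above the hinge, and open about 61 mm behind and 67 mm above it, the highest rear point.
- shut_box_ledge_front (a point): on shut_box's lid: middle of the upper front edge of the white thumb ledge on its top, a wedge 60 mm wide in y, 36 mm high, front face upright, a steep slope behind down to the lid's rear edge. Lid shut: 22 mm in front of and 70 mm above the hinge (box x +18, z 126 mm; face z 90 to 126), x to the back, z up. Turns with the lid. open_box's lid has the same ledge.
- open_box_lid (a joint): angle of open_box's lid in rad: 0 shut, 1.92 fully open at its stop. The hinge is nearly free of friction: the lid falls shut below about 0.65 rad and falls open to the stop above about 1.2 rad; between the two it balances and may stay. The lid with its ledge weighs about 42 g; a push of a few newtons moves it.
- shut_box_lid (a joint): the same for shut_box's lid
- vial: bystander: small vial with a white cap, 24 mm across, 50 mm high, loose; origin at the centre of its underside; stands between the boxes
- beaker: bystander: empty clear beaker, 57 mm across, 69 mm high, loose; origin at the centre of its underside; stands behind, between the boxes
- timer: bystander: white bench timer, 55x65x18 mm, loose; origin at the centre of its underside; lies left of the boxes
- bottle: bystander: small bottle with a blue cap, 54 mm across, 99 mm high, loose; origin at the centre of its underside; stands right of the boxes
Things that resemble listed ones, but are neither listed nor needed, are in the scene too. Leave any blue look-alike of the shut_box alone.

How it is judged:
By the outcome, as a careful person would: the job done as asked, in the order asked, and still so for the second after the job is handed in, with the robot touching nothing.
It also fails if it takes over 48 s, if anything falls off the work surface, if the arm or the gripper's body presses on something with over 40 N, if the wrist force passes 120 N, or if a joint passes its speed limit or range.

ROBOT

A 6-joint arm with a two-finger parallel gripper is mounted at the origin on a cart in front of the work surface, level with it; the furniture and walls round the work are solid. World frame = base frame: x ahead of the robot, y to its left, z up, the work surface at z = 0. Lengths are in m, angles in rad, forces in N, time in s.
With the tool pointing down it reaches from about 0.375 to 0.925 m from the base axis. Payload 5.7 kg.
Tool frame: the origin (TCP) lies at the very end of the fingers, on their centre line; the grasp point (between the pads) lies 19 mm behind it; z points along the fingers, y is the direction in which the jaws open and shut (so a half turn about z gives the same grasp; the last joint's range is limited). The gripper opens to 88 mm and grips with 3 to 60 N. Pads are 20 mm wide; open, the fingers measure 115 mm over their backs; the gripper's body (75 mm by 178 mm) begins 61 mm behind the grasp point.
Start: joints at [-1.283, 0.359, 1.51, -0, 1.272, -0.115], TCP at [0.235, -0.552, 0.223] pointing down, gripper open.
Joint ranges: [-2.97, 2.97], [-1.01, 2.36], [0.21, 2.38], [-0.96, 4.11], [0.2, 2.71], [-2.98, 2.98]. Speed limits (rad/s): [2.39, 2.39, 3.14, 3.14, 3.14, 3.14].

INTERFACE

Orientations are given as a unit quaternion [x, y, z, w].
In Python, from station import sense, grab_frame, camera_model, job_done, search_frame gives the robot as it stands.
- The arm moves only by the tool play_rows, never from a script. Its argument "plan" is a list of rows, each a list of 7 numbers: the turn, a rotation vector about the tool's x, y, z in units of 6 degrees (1.0 is 6 degrees), then the shift along the tool's x, y, z in units of 25 mm (1.0 is 25 mm), then the opening, from 0 (shut) to 1 (fully open). In form: [[wx, wy, wz, dx, dy, dz, jaw], ...]. A call has 1 to 5 rows; each row is the pose to reach, as a shift and turn from the pose measured when the call began, along the tool's axes at that moment; what a row does not reach only later rows make up. A row lasts 1/8 s, in which the tool goes at most 62.5 mm and 10.7 degrees, less where a joint would pass 70% of its speed; a pose out of reach is approached as far as the arm can. A call with a gripper value outside its range is refused whole. The fingers move at their own pace and stop on an object; the grip force is fixed at half the most. Time passes only in rows, so rows that repeat a pose let the fingers close. It gives the time, the measured TCP pose, the force and the opening at its end, in the units of the state.
- sense(): the state, without advancing time (a new reading comes with each control period).
- grab_frame(name): name is "side" or "top" or "wrist"; returns (picture, depth): 480x640x3 uint8, red, green, blue; 480x640 float32, m along the optical axis (not along the pixel's ray), 0 where there is no reading.
- camera_model(name): a dict with "fx", "fy", "cx", "cy" (pixels), "rvec" (rotation vector, rad) and "tvec" (3), from world to camera coordinates, as OpenCV has them. Camera axes: x right, y down, z forward; pixel columns grow to the right and rows downward; lengths in m; the calibration is good to about 2 mm. The wrist camera is an equidistant fisheye: a pixel r from the principal point sees the ray r / f radians off the axis. A picture is of the moment at which its call begins: read the wrist's pose just before it. camera_model takes no time and is no camera call; for the wrist camera it gives the pose at the moment of the call.
- job_done(): hands the job in, once; it reports no verdict.
Trained networks look in the newest picture that a camera, given by its name, has taken for a name from the list of things; names that differ only in an ending like _2 or _b are one class to them, and where a whole thing is asked for, a point or a joint stands for the part that bears it (a point fixed in the world has none). Each returns a list of dicts, best first, with "p" (0 to 1); they miss things now and then, are a little off and sometimes report something else, mostly with a low value. They report only what shows in the picture. A call takes as long as a camera call. They do not tell look-alikes from the thing itself.
- search_frame(camera, label): "bbox" ([left, top, width, height] in pixels, round what is visible of it).
The state is a dict: "t": time; "joints": joint angles; "joint_vel": joint speeds; "tau": joint torques, N m; "position": TCP position; "orientation": TCP orientation; "wrist_force": force on the tool from outside, world axes, zero at the start; "torque": the same for the moment, N m; "opening": opening from 0.0 (shut) to 1.0 (fully open).
Only numpy, scipy, OpenCV 4.12 (cv2) and the standard library are available. Lean on these libraries where they do the work, as an engineer would, in place of code of your own. Each camera call takes 0.05 s, during which the arm holds its last target. There are 200 camera calls.

## Working session

There is one attempt and no reset: what is moved stays moved. The work goes in short steps, Python scripts to look and compute and a tool call to move; the robot and the scene stay as the last step left them, time stands still between calls to the robot, and variables do not carry over. Pictures are saved under pics/ and viewed, about 8 in all and at most 12, crops included, and the job is handed in when it is done.

Besides the shell and the picture viewer there is one more tool, called after ">>>" in YAML: its name, and indented under it one key for each argument. play_rows: Moves the arm, as the interface text tells. Its arguments: {"type":"object","properties":{"plan":{"type":"array","items":{"type":"array","items":{"type":"number"}}}},"required":["plan"]}

```bash
mkdir -p pics; cat > h.py <<'E'
import numpy as np,cv2
from station import *
from scipy.spatial.transform import Rotation as R
def snap(n,f):
    p,d=grab_frame(n); cv2.imwrite('pics/'+f,p[:,:,::-1]); np.save('pics/'+f+'.npy',d); return p,d
def world(n,d):
    m=camera_model(n); v,u=np.mgrid[:480,:640]
    P=np.stack([(u-m['cx'])/m['fx']*d,(v-m['cy'])/m['fy']*d,d],-1)
    Rm=R.from_rotvec(np.ravel(m['rvec'])).as_matrix()
    W=(P-np.ravel(m['tvec']))@Rm; W[d==0]=np.nan; return W
E
python3 - <<'E'
from h import *
print(sense()['t'])
for n in('top','side'):
    p,d=snap(n,n+'0.png');W=world(n,d)
    for l in('open_box','shut_box','shut_box_ledge_front','open_box_lid_edge','vial','beaker','timer','bottle'):
        for r in search_frame(n,l)[:4]:
            x,y,w,h=[int(round(q)) for q in r['bbox']]
            print(n,l,round(r['p'],2),(x,y,w,h),np.round(np.nanmedian(W[y:y+h,x:x+w].reshape(-1,3),0),3))
E
```

```text
0.0
top open_box 0.75 (356, 214, 64, 80) [ 0.55  -0.187  0.056]
top shut_box 0.97 (187, 255, 67, 48) [0.511 0.164 0.089]
top shut_box 0.78 (107, 317, 76, 71) [0.371 0.318 0.062]
top shut_box_ledge_front 0.93 (183, 254, 67, 53) [0.508 0.173 0.088]
top shut_box_ledge_front 0.74 (106, 316, 73, 68) [0.376 0.322 0.085]
top open_box_lid_edge 0.59 (356, 216, 57, 46) [ 0.579 -0.181  0.058]
top vial 0.56 (185, 254, 66, 53) [0.507 0.17  0.088]
top beaker 0.56 (284, 171, 31, 38) [ 0.717 -0.008  0.006]
top timer 0.57 (128, 235, 32, 33) [0.594 0.341 0.015]
top bottle 0.64 (437, 268, 39, 27) [ 0.48  -0.322  0.056]
side open_box 0.76 (329, 183, 71, 81) [ 0.565 -0.194  0.029]
side open_box 0.67 (249, 273, 76, 64) [0.519 0.158 0.079]
side shut_box 0.91 (259, 358, 88, 100) [0.369 0.331 0.073]
side shut_box 0.81 (250, 275, 75, 85) [0.504 0.177 0.053]
side shut_box_ledge_front 0.88 (251, 273, 73, 72) [0.513 0.164 0.072]
side shut_box_ledge_front 0.84 (258, 363, 89, 78) [0.37  0.328 0.089]
side shut_box_ledge_front 0.24 (345, 282, 18, 21) [0.455 0.008 0.014]
side open_box_lid_edge 0.79 (331, 187, 39, 50) [ 0.582 -0.198  0.066]
side vial 0.61 (349, 280, 11, 22) [0.452 0.013 0.032]
side beaker 0.84 (249, 225, 25, 43) [ 0.707 -0.002  0.039]
side timer 0.8 (184, 357, 30, 15) [0.584 0.323 0.017]
side timer 0.5 (251, 275, 76, 84) [0.502 0.174 0.052]
side timer 0.3 (330, 187, 40, 52) [ 0.583 -0.195  0.064]
side bottle 0.91 (400, 190, 18, 42) [ 0.477 -0.319  0.051]
```

View pics/top0.png

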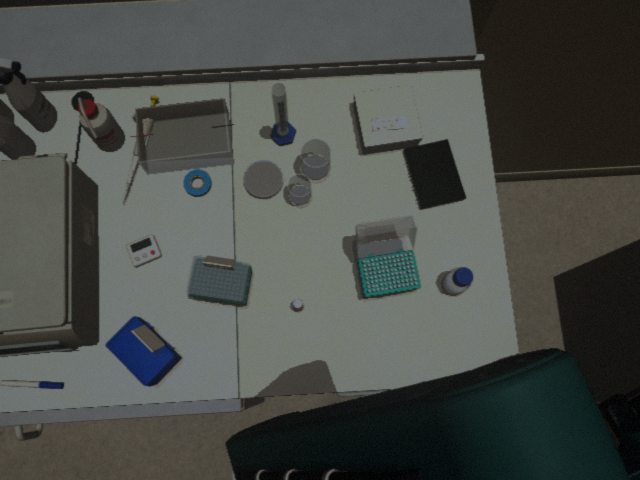

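View pics/side0.png

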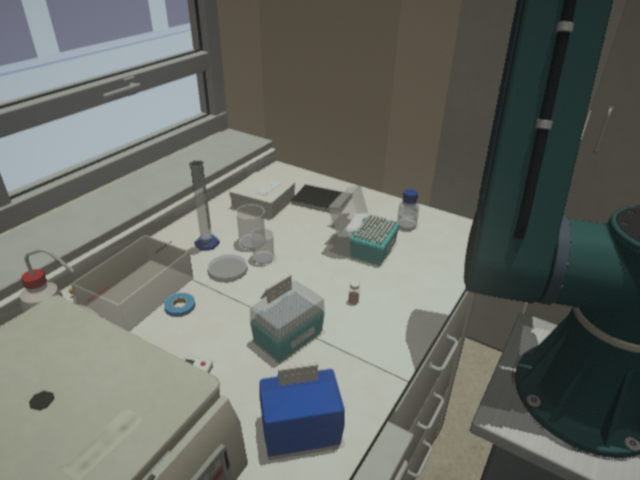

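The top view shows the open box at (390,272) with its lid behind it, the shut box at (220,280) and the blue look-alike at (143,350). Next I fit the poses.

```bash
python3 - <<'E'
from h import *
m=camera_model('top');p=cv2.imread('pics/top0.png');d=np.load('pics/top0.png.npy');W=world('top',d)
C=-R.from_rotvec(np.ravel(m['rvec'])).as_matrix().T@np.ravel(m['tvec']);print('cam',C)
hsv=cv2.cvtColor(p,cv2.COLOR_BGR2HSV)
def fit(mask,nm):
    q=W[mask];r=cv2.minAreaRect(q[:,:2].astype(np.float32)*1000);print(nm,len(q),[np.round(a,1) for a in r],'med',np.round(np.median(q,0),3),'zr',np.percentile(q[:,2],[5,95]).round(3))
def box(c,r): return (abs(W[...,0]-c[0])<r)&(abs(W[...,1]-c[1])<r)
z=W[...,2]
teal=(hsv[...,0]>75)&(hsv[...,0]<100)&(hsv[...,1]>90)
print('hsv open',hsv[275,390],'shut',hsv[285,220])
o=box((.53,-.19),.13);s=box((.51,.17),.1)
def clean(mk):
    n,l,st,_=cv2.connectedComponentsWithStats(mk.astype(np.uint8));return l==1+np.argmax(st[1:,4])
fit(clean(o&teal&(z>.045)&(z<.075)),'open base top')
fit(clean(s&(z>.08)&(z<.098)),'shut lid top')
fit(clean(s&(z>.115)&(z<.135)),'shut ledge')
fit(clean(s&(z>.03)),'shut all')
fit(o&(z>.08),'open lid'); 
q=W[o&(z>.08)]; print(np.round(q[::max(1,len(q)//12)],3))
for c in((.452,.01),(.7,0)):
    fit(box(c,.06)&(z>.02),'by')
E
```

```text
cam [ 0.29088659 -0.00709219  1.26471963]
hsv open [ 85 105  75] shut [98 47 81]
open base top 1428 [array([ 509.4, -186.7]), array([ 87.9, 122.3]), np.float64(5.9)] med [ 0.504 -0.184  0.055] zr [0.051 0.06 ]
shut lid top 2079 [array([512.6, 169. ]), array([120.2,  85.1]), np.float64(78.2)] med [0.506 0.169 0.09 ] zr [0.086 0.094]
shut ledge 142 [array([535.3, 163.5]), array([59. , 11.9]), np.float64(76.9)] med [0.534 0.164 0.123] zr [0.116 0.129]
shut all 2621 [array([512.2, 168.5]), array([121.3,  85.6]), np.float64(78.1)] med [0.508 0.165 0.09 ] zr [0.064 0.116]
open lid 956 [array([ 560.2, -228.7]), array([232.8,  97.9]), np.float64(68.6)] med [ 0.589 -0.182  0.127] zr [0.092 0.135]
[[ 0.612 -0.225  0.125]
 [ 0.604 -0.214  0.124]
 [ 0.599 -0.207  0.128]
 [ 0.599 -0.148  0.127]
 [ 0.594 -0.19   0.129]
 [ 0.588 -0.229  0.133]
 [ 0.59  -0.145  0.13 ]
 [ 0.585 -0.179  0.131]
 [ 0.581 -0.213  0.131]
 [ 0.58  -0.156  0.134]
 [ 0.577 -0.146  0.13 ]
 [ 0.574 -0.119  0.106]
 [ 0.477 -0.316  0.087]]
by 105 [array([453.7,   9.7]), array([21.2, 20.8]), np.float64(87.3)] med [0.453 0.009 0.048] zr [0.029 0.053]
by 641 [array([732.4,   2.8]), array([98. , 84.3]), np.float64(60.6)] med [ 0.731 -0.021  0.052] zr [0.023 0.086]
```

```bash
cat >> h.py <<'E'
B={'o':(np.array([.551,-.182,.056]),5.9),'s':(np.array([.5538,.1604,.056]),-11.8)}
def rows(k,pts,yawflip=0):
    """pts: tool centre in hinge frame (x back, y, z) mm -> rows from the present pose"""
    s=sense();Rt=R.from_quat(s['orientation']);p=np.array(s['position']);H,yaw=B[k]
    Rz=R.from_euler('z',yaw,degrees=True)
    h=Rz.inv().apply(p-H)*1000
    print('t',s['t'],'tcp hinge frame',h.round(1),'F',np.round(s['wrist_force'],1),'open',s['opening'])
    print(Rt.as_matrix().round(3).tolist())
    c=[R.from_euler('z',yaw+a,degrees=True)*R.from_euler('x',180,degrees=True) for a in(0,180)]
    G=min(c,key=lambda g:(Rt.inv()*g).magnitude())
    w=np.degrees((Rt.inv()*G).as_rotvec())/6
    for q in pts:
        d=Rt.inv().apply(H+Rz.apply(np.array(q)/1000)-p)/.025
        print(q,'->',w.round(2),d.round(2))
E
python3 -c "
from h import *
rows('o',[(90,0,160),(90,0,110),(90,0,50)])"
```

```text
t 0.9 tcp hinge frame [-352.2 -335.5  166.6] F [ 0.1 -0.3  0.5] open 0.9992268452489919
[[0.92, 0.392, -0.0], [0.392, -0.92, 0.0], [-0.0, -0.0, -1.0]]
(90, 0, 160) -> [-0.    0.    2.86] [20.86 -7.6   0.27]
(90, 0, 110) -> [-0.    0.    2.86] [20.86 -7.6   2.27]
(90, 0, 50) -> [-0.    0.    2.86] [20.86 -7.6   4.67]
```

>>> play_rows:
  plan:
    - [0, 0, 0.6, 2, -0.7, 0, 0]
    - [0, 0, 1.2, 4, -1.5, 0, 0]
    - [0, 0, 1.8, 6, -2.2, 0, 0]
    - [0, 0, 2.4, 8, -2.9, 0, 0]
    - [0, 0, 2.86, 10, -3.6, 0, 0]

```text
t: 1.52
position: [0.4311, -0.37, 0.2228]
orientation: [0.999, 0.051, 0.0, 0.0]
wrist_force: [1.8, 0.2, 0.5]
opening: 0.469
```

```bash
python3 -c "
from h import *
rows('o',[(90,0,160),(90,0,110),(90,0,50)])"
```

```text
t 1.525 tcp hinge frame [-138.6 -174.7  166.8] F [1.8 0.2 0.5] open 0.46933003041523813
[[0.995, 0.101, 0.0], [0.101, -0.995, -0.0], [0.0, 0.0, -1.0]]
(90, 0, 160) -> [ 0.   -0.   -0.02] [ 9.13 -7.    0.27]
(90, 0, 110) -> [ 0.   -0.   -0.02] [ 9.13 -7.    2.27]
(90, 0, 50) -> [ 0.   -0.   -0.02] [ 9.13 -7.    4.67]
```

>>> play_rows:
  plan:
    - [0, 0, 0, 2, -1.5, 0, 0]
    - [0, 0, 0, 4, -3, 0, 0]
    - [0, 0, 0, 6, -4.6, 0, 0]
    - [0, 0, 0, 8, -6.1, 0, 0]
    - [0, 0, 0, 9.1, -7, 0.3, 0]

```text
t: 2.15
position: [0.6422, -0.1707, 0.2159]
orientation: [0.999, 0.052, 0.001, 0.0]
wrist_force: [-0.1, -0.7, 0.7]
opening: 0.007
```

>>> play_rows:
  plan:
    - [0, 0, 0, 0, 0, 0, 0]

```text
t: 2.28
position: [0.6434, -0.1682, 0.215]
orientation: [0.999, 0.053, 0.001, 0.0]
wrist_force: [-0.9, -1.2, 0.7]
opening: 0.006
```

```bash
python3 -c "
from h import *
snap('wrist','w1.png')
rows('o',[(90,0,110),(90,0,52)])"
```

```text
t 2.325 tcp hinge frame [ 92.5   3.1 159.3] F [-0.7 -0.2 -0.2] open 0.007722292492108541
[[0.994, 0.106, 0.002], [0.106, -0.994, -0.001], [0.002, 0.001, -1.0]]
(90, 0, 110) -> [ 0.01 -0.02  0.03] [-0.1   0.12  1.97]
(90, 0, 52) -> [ 0.01 -0.02  0.03] [-0.11  0.12  4.29]
```

View pics/w1.png

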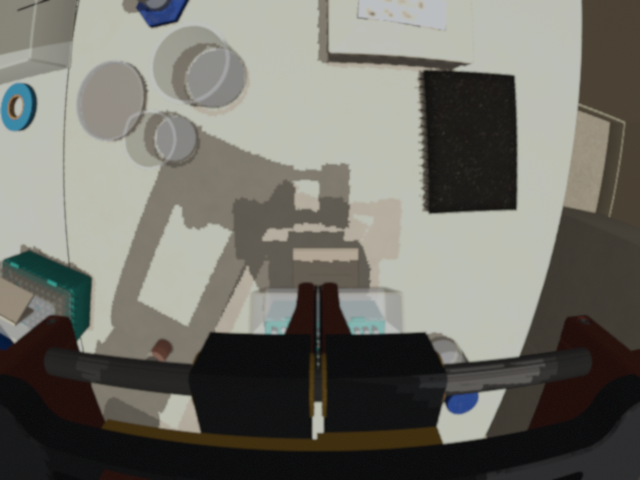

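The fingers are centred behind the lid (lid at columns 250–402, fingers at 318), and the way down is clear.

>>> play_rows:
  plan:
    - [0, 0, 0, 0, 0.1, 1.5, 0]
    - [0, 0, 0, 0, 0.1, 3, 0]
    - [0, 0, 0, 0, 0.1, 4.2, 0]
    - [0, 0, 0, 0, 0.1, 4.2, 0]

```text
t: 2.82
position: [0.6402, -0.1726, 0.1083]
orientation: [0.999, 0.052, -0.002, -0.001]
wrist_force: [0.1, 0.2, 0.3]
opening: 0.006
```

```bash
python3 -c "
from h import *
rows('o',[(66,0,54),(55,0,60),(44,0,65),(30,0,70),(17,0,73),(2,0,72),(-12,0,70),(-25,0,66),(-45,0,66),(-60,0,66)])"
```

```text
t 2.825 tcp hinge frame [89.7  0.2 52.3] F [0.1 0.2 0.3] open 0.0058264786354526215
[[0.995, 0.104, -0.003], [0.104, -0.995, 0.001], [-0.003, -0.001, -1.0]]
(66, 0, 54) -> [-0.01  0.03  0.01] [-0.95  0.01 -0.07]
(55, 0, 60) -> [-0.01  0.03  0.01] [-1.39  0.   -0.3 ]
(44, 0, 65) -> [-0.01  0.03  0.01] [-1.83  0.   -0.5 ]
(30, 0, 70) -> [-0.01  0.03  0.01] [-2.39  0.   -0.7 ]
(17, 0, 73) -> [-0.01  0.03  0.01] [-2.91  0.   -0.82]
(2, 0, 72) -> [-0.01  0.03  0.01] [-3.51  0.   -0.78]
(-12, 0, 70) -> [-0.01  0.03  0.01] [-4.07  0.   -0.69]
(-25, 0, 66) -> [-0.01  0.03  0.01] [-4.59 -0.   -0.53]
(-45, 0, 66) -> [-0.01  0.03  0.01] [-5.39 -0.   -0.53]
(-60, 0, 66) -> [-0.01  0.03  0.01] [-5.99 -0.   -0.53]
```

>>> play_rows:
  plan:
    - [0, 0, 0, -0.95, 0, -0.1, 0]
    - [0, 0, 0, -1.4, 0, -0.3, 0]
    - [0, 0, 0, -1.8, 0, -0.5, 0]
    - [0, 0, 0, -2.4, 0, -0.7, 0]
    - [0, 0, 0, -2.9, 0, -0.8, 0]

```text
t: 3.45
position: [0.5677, -0.1804, 0.1294]
orientation: [0.999, 0.052, -0.001, -0.0]
wrist_force: [0.1, -1.1, 0.3]
opening: 0.009
```

```bash
python3 -c "
from h import *
rows('o',[(2,0,72),(-12,0,70),(-25,0,66),(-45,0,66),(-60,0,70)])"
```

```text
t 3.45 tcp hinge frame [16.8 -0.2 73.4] F [ 0.1 -1.1  0.3] open 0.00857938479720577
[[0.995, 0.104, -0.002], [0.104, -0.995, 0.0], [-0.002, -0.001, -1.0]]
(2, 0, 72) -> [-0.01  0.02  0.01] [-0.59 -0.01  0.06]
(-12, 0, 70) -> [-0.01  0.02  0.01] [-1.15 -0.01  0.14]
(-25, 0, 66) -> [-0.01  0.02  0.01] [-1.67 -0.01  0.3 ]
(-45, 0, 66) -> [-0.01  0.02  0.01] [-2.47 -0.01  0.3 ]
(-60, 0, 70) -> [-0.01  0.02  0.01] [-3.07 -0.01  0.14]
```

```bash
python3 -c "
from h import *
p,d=snap('side','s2.png'); cv2.imwrite('pics/s2c.png',cv2.resize(p[130:290,280:480,::-1],None,fx=3,fy=3))"
```

```text
(no output)
```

View pics/s2c.png

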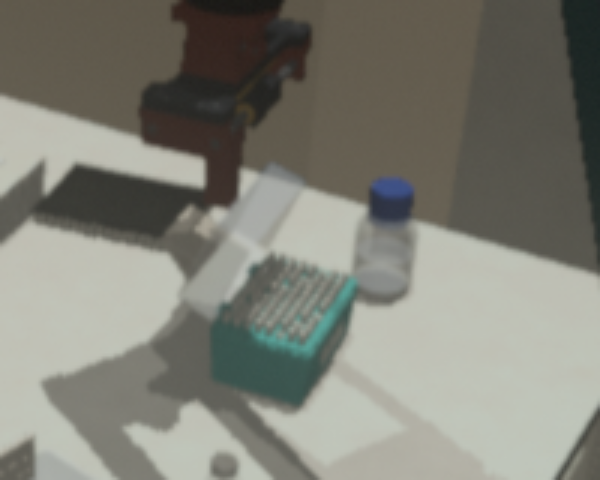

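The lid (around (250,230) in the crop) is tilted about 70°, with the finger still behind it. I'll carry on.

>>> play_rows:
  plan:
    - [0, 0, 0, -0.6, 0, 0.05, 0]
    - [0, 0, 0, -1.15, 0, 0.15, 0]
    - [0, 0, 0, -1.7, 0, 0.3, 0]
    - [0, 0, 0, -2.5, 0, 0.2, 0]
    - [0, 0, 0, -3.3, 0, 0, 0]

```text
t: 4.12
position: [0.4821, -0.1888, 0.1295]
orientation: [0.999, 0.052, -0.003, -0.001]
wrist_force: [-0.3, 0.3, -0.5]
opening: 0.004
```

>>> play_rows:
  plan:
    - [0, 0, 0, -0.6, 0, -0.5, 0]
    - [0, 0, 0, -0.6, 0, -2, 0]
    - [0, 0, 0, -0.6, 0, -4, 0]
    - [0, 0, 0, -0.6, 0, -4, 0]

```text
t: 4.62
position: [0.4699, -0.1922, 0.2345]
orientation: [0.999, 0.052, 0.001, 0.002]
wrist_force: [0.9, 0.2, 0.6]
opening: 0.003
```

```bash
python3 -c "
from h import *
p,d=snap('side','s3.png'); cv2.imwrite('pics/s3c.png',cv2.resize(p[130:370,220:480,::-1],None,fx=2.4,fy=2.4))
rows('s',[(-90,0,150),(-90,0,54)])"
```

```text
t 4.675 tcp hinge frame [ -11.5 -361.7  176.3] F [ 0.5 -0.4 -0.7] open 0.004115736870105895
[[0.995, 0.104, -0.001], [0.104, -0.995, -0.001], [-0.001, 0.001, -1.0]]
(-90, 0, 150) -> [0.01 0.01 2.96] [  1.42 -14.74   1.03]
(-90, 0, 54) -> [0.01 0.01 2.96] [  1.43 -14.74   4.87]
```

View pics/s3c.png

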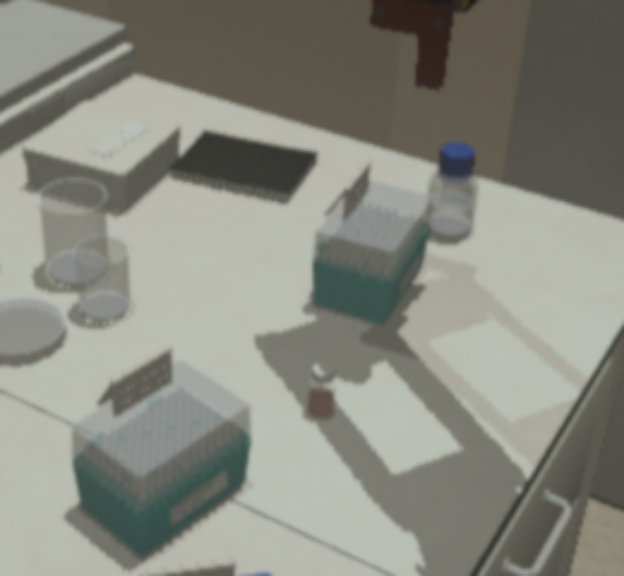

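The open box's lid is now shut, its ledge upright at (350,195) in the crop. Next is the other box.

>>> play_rows:
  plan:
    - [0, 0, 0.6, 0.3, -2, 0, 0]
    - [0, 0, 1.2, 0.6, -4, 0.1, 0]
    - [0, 0, 1.8, 0.9, -6, 0.2, 0]
    - [0, 0, 2.4, 1.2, -8, 0.3, 0]
    - [0, 0, 2.96, 1.4, -10, 0.4, 0]

```text
t: 5.3
position: [0.4762, 0.0623, 0.2209]
orientation: [0.995, -0.104, -0.001, 0.001]
wrist_force: [0.8, -0.2, -0.1]
opening: 0.005
```

```bash
python3 -c "
from h import *
rows('s',[(-50,0,130),(-50,0,54)])"
```

```text
t 5.3 tcp hinge frame [ -55.9 -111.9  164.9] F [ 0.8 -0.2 -0.1] open 0.005240929619716583
[[0.978, -0.207, -0.002], [-0.207, -0.978, -0.001], [-0.002, 0.002, -1.0]]
(-50, 0, 130) -> [ 0.02  0.02 -0.02] [ 0.23 -4.48  1.39]
(-50, 0, 54) -> [ 0.02  0.02 -0.02] [ 0.23 -4.48  4.43]
```

>>> play_rows:
  plan:
    - [0, 0, 0, 0.1, -1.8, 0.5, 0]
    - [0, 0, 0, 0.2, -3.5, 1, 0]
    - [0, 0, 0, 0.2, -4.5, 1.4, 0]
    - [0, 0, 0, 0.2, -4.5, 2, 0]
    - [0, 0, 0, 0.2, -4.5, 2, 0]

```text
t: 5.92
position: [0.5021, 0.1702, 0.1687]
orientation: [0.995, -0.104, -0.003, 0.002]
wrist_force: [-0.2, -0.1, 0.2]
opening: 0.003
```

```bash
python3 -c "
from h import *
snap('wrist','w4.png')
rows('s',[(-50,0,54)])"
```

```text
t 5.975 tcp hinge frame [-51.8  -0.9 113.6] F [-0.2 -0.7  0.7] open 0.010203283656291907
[[0.978, -0.207, -0.005], [-0.207, -0.978, -0.002], [-0.005, 0.003, -1.0]]
(-50, 0, 54) -> [ 0.03  0.04 -0.02] [ 0.08 -0.04  2.38]
```

View pics/w4.png

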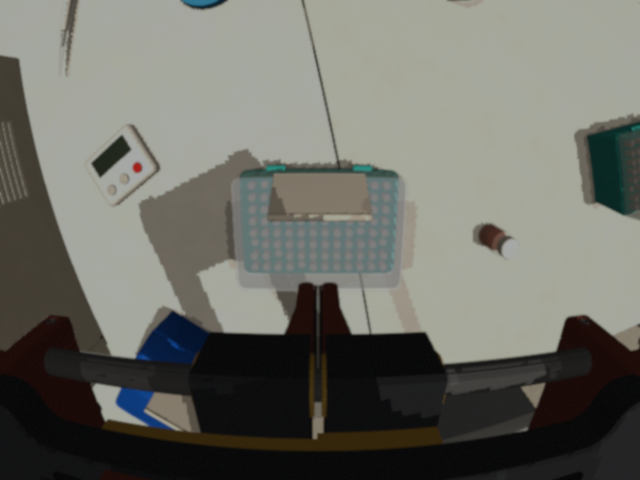

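The ledge (268–372, row 215) is centred ahead of the fingers (column 318). I go down in front of it.

>>> play_rows:
  plan:
    - [0, 0, 0, 0.1, 0, 1.2, 0]
    - [0, 0, 0, 0.1, 0, 2.3, 0]
    - [0, 0, 0, 0.1, 0, 2.3, 0]

```text
t: 6.35
position: [0.5033, 0.168, 0.1109]
orientation: [0.994, -0.105, -0.004, 0.002]
wrist_force: [-0.6, 0.5, 0.7]
opening: 0.003
```

```bash
python3 -c "
from h import *
rows('s',[(-32,0,57),(-24,0,60),(-16,0,62),(-8,0,62),(0,0,62),(8,0,60),(16,0,57),(23,0,53),(30,0,48),(38,0,41),(44,0,33)])"
```

```text
t 6.35 tcp hinge frame [-51.   -2.9  54.9] F [-0.6  0.5  0.7] open 0.002881277074593842
[[0.978, -0.208, -0.009], [-0.208, -0.978, -0.003], [-0.008, 0.005, -1.0]]
(-32, 0, 57) -> [ 0.05  0.08 -0.04] [ 0.76 -0.12 -0.09]
(-24, 0, 60) -> [ 0.05  0.08 -0.04] [ 1.08 -0.12 -0.21]
(-16, 0, 62) -> [ 0.05  0.08 -0.04] [ 1.4  -0.12 -0.29]
(-8, 0, 62) -> [ 0.05  0.08 -0.04] [ 1.72 -0.12 -0.3 ]
(0, 0, 62) -> [ 0.05  0.08 -0.04] [ 2.04 -0.12 -0.3 ]
(8, 0, 60) -> [ 0.05  0.08 -0.04] [ 2.36 -0.12 -0.22]
(16, 0, 57) -> [ 0.05  0.08 -0.04] [ 2.68 -0.12 -0.11]
(23, 0, 53) -> [ 0.05  0.08 -0.04] [ 2.96 -0.13  0.05]
(30, 0, 48) -> [ 0.05  0.08 -0.04] [ 3.24 -0.13  0.25]
(38, 0, 41) -> [ 0.05  0.08 -0.04] [ 3.56 -0.13  0.53]
(44, 0, 33) -> [ 0.05  0.08 -0.04] [ 3.81 -0.13  0.85]
```

>>> play_rows:
  plan:
    - [0, 0.1, 0, 0.75, -0.1, -0.1, 0]
    - [0, 0.1, 0, 1.1, -0.1, -0.2, 0]
    - [0, 0.1, 0, 1.4, -0.1, -0.3, 0]
    - [0, 0.1, 0, 1.7, -0.1, -0.3, 0]
    - [0, 0.1, 0, 2.05, -0.1, -0.3, 0]

```text
t: 6.98
position: [0.5546, 0.1598, 0.1182]
orientation: [0.994, -0.105, 0.001, 0.003]
wrist_force: [0.3, 0.1, 0.1]
opening: 0.007
```

```bash
python3 -c "
from h import *
rows('s',[(8,0,60),(16,0,57),(23,0,53),(30,0,48),(38,0,41)])
p,d=snap('side','s5.png'); cv2.imwrite('pics/s5c.png',cv2.resize(p[200:380,200:400,::-1],None,fx=3,fy=3))"
```

```text
t 6.975 tcp hinge frame [ 0.9 -0.4 62.2] F [0.3 0.1 0.1] open 0.006847847228960975
[[0.978, -0.208, 0.001], [-0.208, -0.978, -0.005], [0.002, 0.005, -1.0]]
(8, 0, 60) -> [ 0.05 -0.02 -0.04] [ 0.28 -0.02  0.09]
(16, 0, 57) -> [ 0.05 -0.02 -0.04] [ 0.6  -0.02  0.21]
(23, 0, 53) -> [ 0.05 -0.02 -0.04] [ 0.88 -0.02  0.37]
(30, 0, 48) -> [ 0.05 -0.02 -0.04] [ 1.16 -0.03  0.57]
(38, 0, 41) -> [ 0.05 -0.02 -0.04] [ 1.48 -0.03  0.85]
```

View pics/s5c.png

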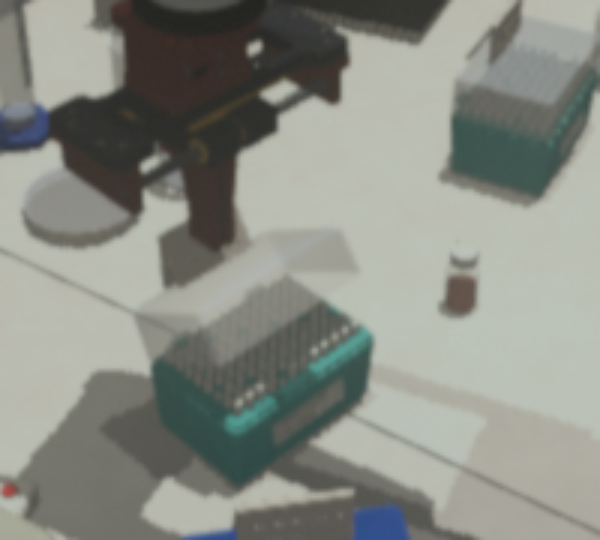

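The lid is rising, with the ledge against the finger at (215,235). I keep following the arc.

>>> play_rows:
  plan:
    - [0, 0, 0, 0.3, 0, 0.1, 0]
    - [0, 0, 0, 0.6, 0, 0.2, 0]
    - [0, 0, 0, 0.9, 0, 0.35, 0]
    - [0, 0, 0, 1.2, 0, 0.6, 0]
    - [0, 0, 0, 1.5, 0, 0.85, 0]

```text
t: 7.65
position: [0.5931, 0.1515, 0.0965]
orientation: [0.994, -0.105, 0.001, 0.003]
wrist_force: [0.2, -0.7, 0.7]
opening: 0.003
```

```bash
python3 -c "
from h import *
rows('s',[(44,0,33),(55,0,38),(75,0,55),(95,0,90),(95,0,180)])
p,d=snap('side','s6.png'); cv2.imwrite('pics/s6c.png',cv2.resize(p[200:380,200:400,::-1],None,fx=3,fy=3))"
```

```text
t 7.65 tcp hinge frame [40.3 -0.7 40.5] F [ 0.2 -0.7  0.7] open 0.0029239384192389184
[[0.978, -0.208, 0.002], [-0.208, -0.978, -0.005], [0.003, 0.005, -1.0]]
(44, 0, 33) -> [ 0.05 -0.03 -0.04] [ 0.15 -0.03  0.3 ]
(55, 0, 38) -> [ 0.05 -0.03 -0.04] [ 0.59 -0.03  0.1 ]
(75, 0, 55) -> [ 0.05 -0.03 -0.04] [ 1.39 -0.03 -0.58]
(95, 0, 90) -> [ 0.05 -0.03 -0.04] [ 2.2  -0.03 -1.97]
(95, 0, 180) -> [ 0.05 -0.03 -0.04] [ 2.21 -0.01 -5.57]
```

View pics/s6c.png

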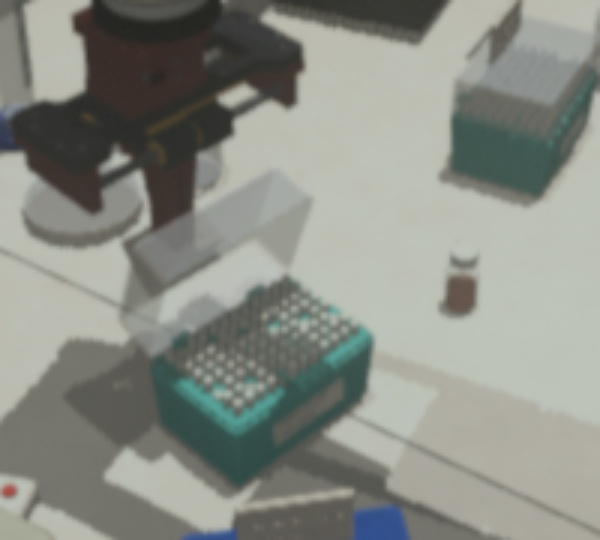

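>>> play_rows:
  plan:
    - [0, 0, 0, 0.2, 0, 0.3, 0]
    - [0, 0, 0, 0.4, 0, 0.45, 0]
    - [0, 0, 0, 1.0, 0, 0.2, 0]
    - [0, 0, 0, 1.9, 0, -0.6, 0]
    - [0, 0, 0, 2.7, 0, -1.8, 0]

```text
t: 8.32
position: [0.6607, 0.137, 0.1415]
orientation: [0.994, -0.105, 0.001, 0.003]
wrist_force: [-0.5, -0.4, 0.3]
opening: 0.008
```

>>> play_rows:
  plan:
    - [0, 0, 0, 0.4, 0, -1.5, 0]
    - [0, 0, 0, 0.4, 0, -3.5, 0]
    - [0, 0, 0, 0.4, 0, -5, 0]
    - [0, 0, 0, 0.4, 0, -5, 0]

```text
t: 8.82
position: [0.6734, 0.1357, 0.2716]
orientation: [0.994, -0.105, 0.006, 0.002]
wrist_force: [-0.5, 0.0, -0.8]
opening: 0.005
```

```bash
python3 -c "
from h import *
p,d=snap('side','s7.png'); cv2.imwrite('pics/s7c.png',cv2.resize(p[150:380,180:440,::-1],None,fx=2.5,fy=2.5))
W=world('side',d);Rz=R.from_euler('z',-11.8,degrees=True);H=B['s'][0]
q=Rz.inv().apply((W-H).reshape(-1,3))*1000
k=(abs(q[:,1])<65)&(q[:,0]>0)&(q[:,0]<100)&(q[:,2]>20)&(q[:,2]<100)
print(k.sum(),np.percentile(q[k],[2,50,98],axis=0).round(0) if k.any() else'')
print(sense()['wrist_force'],sense()['position'],sense()['t'])"
```

```text
1564 [[ 14. -64.  21.]
 [ 43.  -7.  45.]
 [ 55.  57.  79.]]
[ 0.479273   -0.67267885 -0.04416661] [0.67183048 0.13555867 0.26882024] 8.875
```

View pics/s7c.png

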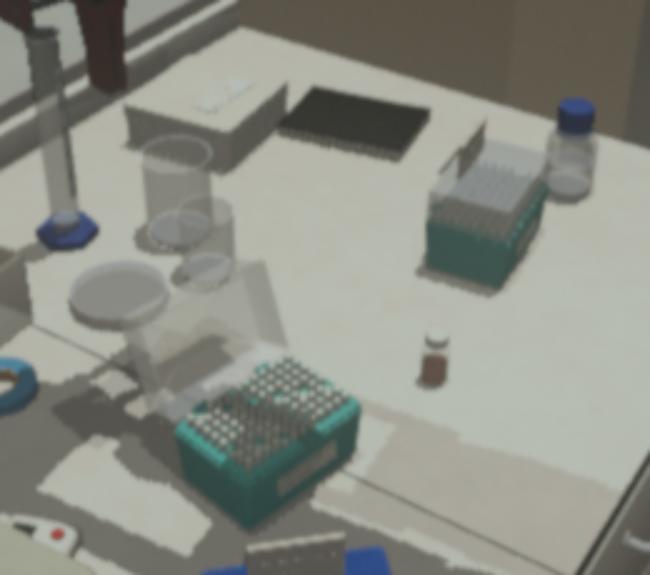

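>>> play_rows:
  plan:
    - [0, 0, 0, 0, 0, -0.5, 0]
    - [0, 0, 0, 0, 0, -0.5, 0]
    - [0, 0, 0, 0, 0, -0.5, 0]
    - [0, 0, 0, 0, 0, -0.5, 0]

```text
t: 9.38
position: [0.6714, 0.1356, 0.2805]
orientation: [0.994, -0.105, 0.003, 0.002]
wrist_force: [-0.0, 0.1, 0.6]
opening: 0.005
```

```bash
python3 -c "
from h import *
def prof(f,n,k,t):
    W=world(n,np.load(f+'.npy'));H,y=B[k]
    q=R.from_euler('z',y,degrees=True).inv().apply((W-H).reshape(-1,3))*1000
    m=(abs(q[:,1])<50)&(q[:,0]>-100)&(q[:,0]<110)&(q[:,2]>20)&(q[:,2]<105)
    print(t,m.sum(),np.percentile(q[m],[3,50,97],axis=0).round(0)[:,[0,2]].tolist())
    q2=q[m]
    for z in(25,45,65): 
        a=q2[abs(q2[:,2]-z)<6]; print('  z',z,len(a),np.percentile(a[:,0],[5,50,95]).round() if len(a) else'')
snap('top','t8.png');snap('side','s8.png')
prof('pics/side0.png','side','o','ref open')
prof('pics/side0.png','side','s','ref shut')
prof('pics/s8.png','side','s','now s');prof('pics/s8.png','side','o','now o');prof('pics/t8.png','top','o','now o top');prof('pics/t8.png','top','s','now s top')
prof('pics/top0.png','top','o','ref o top')
print(np.abs(cv2.imread('pics/s8.png').astype(int)-cv2.imread('pics/s7.png'))[250:320,220:300].mean())"
```

```text
ref open 305 [[26.0, 24.0], [42.0, 70.0], [54.0, 79.0]]
  z 25 42 [39. 40. 43.]
  z 45 20 [45. 46. 48.]
  z 65 57 [46. 51. 55.]
ref shut 2044 [[-84.0, 23.0], [-45.0, 34.0], [-9.0, 68.0]]
  z 25 195 [-85. -83. -82.]
  z 45 131 [-24. -23.  -9.]
  z 65 157 [-24. -22. -19.]
now s 979 [[28.0, 21.0], [46.0, 44.0], [54.0, 79.0]]
  z 25 213 [40. 43. 45.]
  z 45 236 [46. 50. 52.]
  z 65 93 [48. 53. 57.]
now o 909 [[-85.0, 26.0], [-46.0, 34.0], [-9.0, 68.0]]
  z 25 56 [-86. -85. -84.]
  z 45 54 [-26. -24.  -9.]
  z 65 60 [-25. -24. -21.]
now o top 1974 [[-84.0, 29.0], [-45.0, 34.0], [-6.0, 67.0]]
  z 25 259 [-85. -59. -12.]
  z 45 112 [-32.  -9.  -4.]
  z 65 124 [-25. -21. -15.]
now s top 80 [[26.0, 38.0], [41.0, 73.0], [56.0, 82.0]]
  z 25 3 [38. 38. 38.]
  z 45 0 
  z 65 27 [46. 52. 56.]
ref o top 678 [[26.0, 65.0], [41.0, 73.0], [56.0, 80.0]]
  z 25 8 [37. 38. 38.]
  z 45 0 
  z 65 258 [41. 50. 56.]
1.0317261904761905
```

Both lids match the reference profiles: the one just opened has the shape the first lid had when open, and the other lies flat. Nothing is moving, and the gripper is clear.

```bash
python3 -c "
from station import *
print(job_done())"
```

```text
the job is handed in; nothing more can be done
None
```

The changeover is done and handed in at about 9.5 s. I first pushed the open box's lid shut from behind with closed fingertips. Then I pushed the other box's lid up and over by its ledge until it fell open, and drew the gripper up clear.

- **Lids:** Depth profiles from both cameras matched the starting profiles. The closed lid lies flat with its ledge at its shut position, to about 2 mm. The opened lid matches the first lid's fully open lean, to within about 4 mm. It had not moved between two pictures about 0.6 s apart.
- **Forces and surroundings:** The wrist force read under 2 N at every check. In the pictures, neither box had visibly shifted, and the vial, beaker, bottle and blue look-alike looked undisturbed. I did not measure the positions of these surrounding things or of the timer again at the end. No check failed or disagreed.

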